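Lock a grooved plug into a cam-lever coupler

TASK

Fit the grooved plug upright into the mouth of the cam-lever coupler and press it gently past the dragging seal until you feel the spring poppet under it begin to give, with both cam levers still up. Let go of it, then swing the two cam levers down together, neither getting well ahead of the other and without forcing anything, until both hang fully home against the coupler and the plug is locked in. Leave the three loose blocks round about where they are.

Things in the scene. Friction and masses are not known exactly. Their poses are not given: they have to be found in the camera images.
- plug: Loose bare-aluminium grooved plug (the adapter), 34 mm across, 72 mm high, about 0.15 kg, standing upright. Origin: centre of its lower end (z in mm from there). Nose 18 mm across to z 6; 30 mm body, chamfered from 24 mm at z 6 to 30 mm at z 9, up to z 26.
- plug_groove (a point): Middle of the plug's cam groove, 39 mm above its origin. The groove runs all round from z 26 to 44, narrowest 16 mm across; above it a 30 mm land to z 49 and a 34 mm collar, z 50 to 53. The head holds a rubber seal that catches the plug's shoulder at z 6 and drags with about 4 N over the last 6 to 10 mm before the poppet; left above it, the cams miss the groove.
- plug_grip (a point): Middle of the plug's knurled round grip, 63 mm above its origin; 26 mm across, z 54 to 72, to be taken from above. The plug is round: its yaw does not matter.
- coupler: Foot of a cam-lever coupler, fixed: plywood board 130 x 110 x 18 mm (centre 12 mm to +x) with a bolted flange, top at 26 mm. Origin on the coupler's axis at table level, z up. The coupler's head, bare aluminium, stands mouth up in it on a thread and has been left screwed out by an unknown amount: its rim is 92 to 118 mm above this origin and must be felt or seen. The head does not move.
- poppet (a joint): Brass spring poppet in the head's bore, m pressed down from rest: 0 free; yields at 5 N, then 6 N a mm more; 0.001 to 0.002 when the plug is locked; beyond 0.003 (about 23 N) it is forced. Bore 32 mm (1 mm clearance round the plug). Plug origin below the rim: 34 to 38 mm when it hangs on the seal, 44.5 mm when it touches the poppet (plug collar then 5.5 mm above the rim), 45.5 to 46.5 mm locked.
- lever_a (a joint): Steel cam lever at the head's side to the coupler's +y, rad: 0 raised (outward and 27 degrees up), grows swinging down, 0.47 level, 2.007 the stop (hanging beside the tube). Starts at 0 to 0.4; hinge drag 0.04 N m, stays where left. Pin parallel to x, 21 mm out, 10 mm below the rim. From about 1 the cam draws the plug down (to about 0.1 N m), peak at about 1.75, then it stays locked.
- lever_b (a joint): The same lever at the coupler's -y side, same sense and values. Each is a bar 12 mm wide, 5 mm thick and 38 mm long from the pin, its centreline 6 mm to the outer (when level, upper) side of the pin, with a cross-bar 8 mm thick and 20 mm long at its end. With both down the cross-bars lie 48 mm below the rim and measure 62 mm over their outsides.
- sanding_block: Bystander: cork-brown sanding block 51 x 78 x 30 mm, lying flat; origin at the centre of its underside.
- dark_block: Bystander: dark wood off-cut 42 x 62 x 25 mm; origin at the centre of its underside.
- red_block: Bystander: reddish wood off-cut 34 x 62 x 30 mm; origin at the centre of its underside.
Things that resemble listed ones, but are neither listed nor needed, are in the scene too. What is shaped like the plug but blue or pink is not meant.

How it is judged:
By the outcome, as a careful person would: the job done as asked, in the order asked, and still so for the second after the job is handed in, with the robot touching nothing.
It also fails if it takes over 58 s, if anything falls off the work surface, if the arm or the gripper's body presses on something with over 40 N, if the wrist force passes 120 N, or if a joint passes its speed limit or range.

ROBOT

A 6-joint arm with a two-finger parallel gripper is mounted at the origin on a cart in front of the work surface, level with it; the furniture and walls round the work are solid. World frame = base frame: x ahead of the robot, y to its left, z up, the work surface at z = 0. Lengths are in mm, angles in rad, forces in N, time in s.
With the tool pointing down it reaches from about 275 to 825 mm from the base axis. Payload 5.2 kg.
Tool frame: the origin (TCP) lies midway between the tips of the shut fingers; the grasp point (between the pads) lies 19 mm behind it; z points along the fingers, y is the line along which they close (so a half turn about z gives the same grasp; the last joint's range is limited). The gripper opens to 93 mm and grips with 3 to 60 N. Pads are 15 mm wide; open, the fingers measure 128 mm over their backs; the gripper's body (75 mm by 188 mm) begins 65 mm behind the grasp point.
Start: joints at [0.982, 0.259, 1.535, -0, 1.348, -0.203], TCP at [206.944, 509.587, 218.653] pointing down, gripper open.
Joint ranges: [-3.14, 3.14], [-0.91, 2.08], [0.19, 2.58], [-1.22, 4.36], [0.22, 2.71], [-3.12, 3.12]. Speed limits (rad/s): [2.57, 2.57, 3.14, 3.14, 3.14, 3.14].

INTERFACE

Orientations are given as a rotation vector (axis times angle).
In Python, from cell import arm gives the robot as it stands.
- The arm moves only by the tool arm_command, never from a script. Its argument "steps" is a list that holds one entry, the list of rows, each a list of 7 numbers: the shift along the world's x, y, z in cm, then the turn, a rotation vector about the world's x, y, z in degrees, then the opening, from 0 (shut) to 1 (fully open). A call has 1 to 20 rows; each row shifts and turns the commanded pose from where the row before left it; what a row does not reach is not made up. A row lasts 1/10 s, in which the tool goes at most 50 mm and 8.59 degrees, less where a joint would pass 70% of its speed; a pose out of reach is approached as far as the arm can. A call with a gripper value outside its range is refused whole. The fingers move at their own pace and stop on an object; "force" is the grip in N (left out, the last holds). Time passes only in rows, so rows that do not move let the fingers close. It gives the time, the measured TCP pose, the force, the opening and the grip force at its end, in the units of the state.
- arm.state(): the state, without advancing time (a new reading comes with each control period).
- arm.snapshot(name): name is "side" or "top" or "wrist"; returns a dict with "img" (384x512x3 uint8, red, green, blue), "fx", "fy", "cx", "cy" (pixels), "k1" (the pictures are not rectified: a ray, as slopes to the right and down, at radius r is drawn at 1 + k1 r^2 times it, then the intrinsics apply), "R" (3x3) and "t" (3): a world point X has camera coordinates R X + t; the wrist camera has in their place "mount" (4x4, takes a point from camera to tool coordinates, whose origin is the TCP and whose axes are the flange's). Camera axes: x right, y down, z forward; pixel columns grow to the right and rows downward; lengths in mm; the calibration is good to about 2 mm. A picture is of the moment at which its call begins: read the wrist's pose just before it. There is no depth.
- arm.job_done(): hands the job in; it is judged then, once.
The state is a dict: "time_s": time; "joint_positions": joint angles; "qd": joint speeds; "effort": joint torques, N m; "tcp_pos": TCP position; "eef_rot": TCP orientation; "contact_force": force on the tool from outside, world axes, zero at the start; "torque": the same for the moment, N m; "width": opening from 0.0 (shut) to 1.0 (fully open); "grasp_force": force on a finger pad.
Only numpy, scipy, OpenCV 4.12 (cv2) and the standard library are available. Lean on these libraries where they do the work, as an engineer would, in place of code of your own. Each camera call takes 0.05 s, during which the arm holds its last target. There are 200 camera calls.

## Working session

There is one attempt and no reset: what is moved stays moved. The work goes in short steps, Python scripts to look and compute and a tool call to move; the robot and the scene stay as the last step left them, time stands still between calls to the robot, and variables do not carry over. Pictures are saved under pics/ and viewed, at most 10 in all, crops included, and the job is handed in when it is done.

Besides the shell and the picture viewer there is one more tool, called after "Emit:" by a JSON object that holds its "api" and its "payload", one argument or row to a line. arm_command: Moves the arm, as the interface text tells. Its arguments: {"type":"object","properties":{"steps":{"type":"array"},"force":{"type":"number"}},"required":["steps"]}

```bash
mkdir -p pics
cat > h.py <<'E'
import numpy as np, cv2
from cell import arm
from scipy.spatial.transform import Rotation as Rn
def snap(n):
    s=arm.state(); d=arm.snapshot(n); d['s']=s
    if 'R' not in d or n=='wrist':
        T=np.eye(4);T[:3,:3]=Rn.from_rotvec(s['eef_rot']).as_matrix();T[:3,3]=s['tcp_pos']
        C=T@np.array(d['mount']); d['R']=C[:3,:3].T; d['t']=-C[:3,:3].T@C[:3,3]
    d['R']=np.array(d['R']);d['t']=np.array(d['t']);return d
def ray(d,u,v):
    x=np.array([(u-d['cx'])/d['fx'],(v-d['cy'])/d['fy']]);y=x.copy()
    for _ in range(20): y=x/(1+d['k1']*(y@y))
    return -d['R'].T@d['t'], d['R'].T@np.array([y[0],y[1],1])
def onz(d,u,v,z):
    c,r=ray(d,u,v);return c+r*(z-c[2])/r[2]
def proj(d,X):
    p=d['R']@np.array(X,float)+d['t'];y=p[:2]/p[2];y=y*(1+d['k1']*(y@y));return y*[d['fx'],d['fy']]+[d['cx'],d['cy']]
def tri(*o):
    A=0;b=0
    for d,u,v in o:
        c,r=ray(d,u,v);r=r/np.linalg.norm(r);M=np.eye(3)-np.outer(r,r);A=A+M;b=b+M@c
    return np.linalg.solve(A,b)
def load(n): return np.load(f'pics/{n}.npy',allow_pickle=True).item()
def keep(d,n): np.save(f'pics/{n}.npy',d,allow_pickle=True)
E
python3 - <<'E'
from h import *
I=[]
for n in('side','top','wrist'):
    d=snap(n);keep(d,n+'0');I.append(d['img'][:,:,::-1]);print(n,(-d['R'].T@d['t']).round(),d['R'].round(2).tolist(),d['fx'],d['k1'])
cv2.imwrite('pics/side0.png',cv2.resize(I[0],(800,600)));cv2.imwrite('pics/top0.png',cv2.resize(I[1],(800,600)))
print(arm.state())
E
```

```text
side [ 463. -927.  413.] [[0.99, -0.1, 0.02], [-0.02, -0.41, -0.91], [0.1, 0.91, -0.41]] 404.87302613028606 -0.06159635723853114
top [ 470. -183. 1070.] [[0.03, -1.0, -0.01], [-0.99, -0.03, -0.1], [0.1, 0.02, -0.99]] 466.97371077128435 0.034854746266170605
wrist [144. 535. 384.] [[0.38, 0.93, -0.0], [0.9, -0.36, 0.24], [0.22, -0.09, -0.97]] 288.7594609100483 -0.012840155519705581
{'time_s': 0.15, 'joint_positions': array([ 9.82234850e-01,  2.59176611e-01,  1.53584104e+00,  1.58315435e-05,
        1.34797212e+00, -2.02814797e-01]), 'qd': array([ 9.72750360e-05, -7.96949045e-04, -6.79757381e-03, -7.19779518e-04,
        1.50942266e-03,  5.11694983e-05]), 'effort': array([ 1.59880045e-03, -4.37646532e+01, -2.84234601e+01,  7.20322598e-02,
        3.79871309e-02, -1.18468352e-04]), 'tcp_pos': array([206.683531  , 509.24066885, 218.00437128]), 'eef_rot': array([-6.02079007e-01, -3.08279556e+00,  2.01530468e-03]), 'contact_force': array([-0.32164928,  0.47384774,  0.57218924]), 'torque': array([-0.00901449, -0.00687075, -0.03233347]), 'grasp_force': 0.0, 'width': 0.9984928265574103}
```

View pics/side0.png

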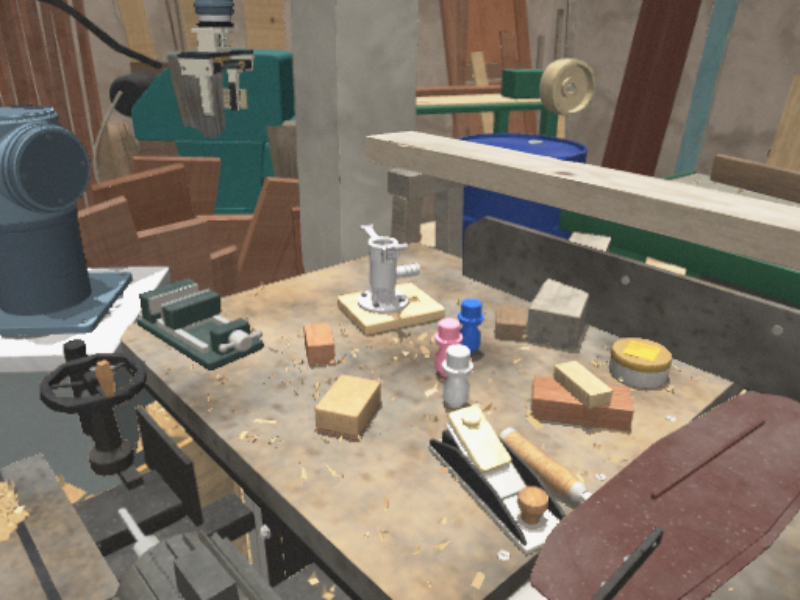

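View pics/top0.png

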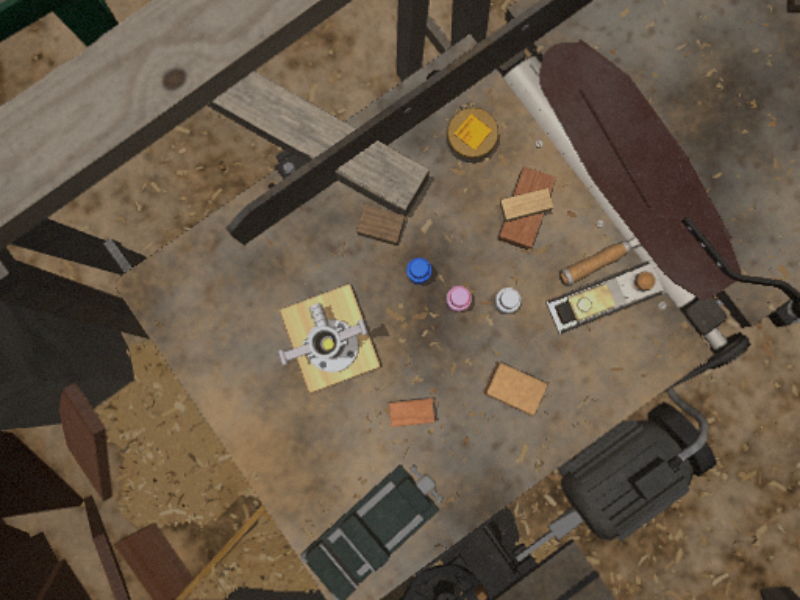

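The candidates in the 800-px side and top views are the silver plug at side (457,375) / top (508,300), the pink one at (448,345) / (459,298) and the blue one at (470,326) / (419,270). Only the silver one is bare aluminium, so that is the plug. The coupler is at side (384,275) / top (327,342). I'll confirm with an enlarged composite.

Run:
```python
from h import *
def crop(n,x,y,w,h,s): return cv2.resize(load(n)['img'][y:y+h,x:x+w,::-1],None,fx=s,fy=s,interpolation=cv2.INTER_CUBIC)
a=crop('top0',170,170,100,75,4); b=crop('top0',290,160,100,75,4)
c=crop('side0',205,135,100,75,4); e=crop('side0',250,185,100,75,4)
cv2.imwrite('pics/crop1.png',np.vstack([np.hstack([a,b]),np.hstack([c,e])]))
```

```text
(no output)
```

View pics/crop1.png

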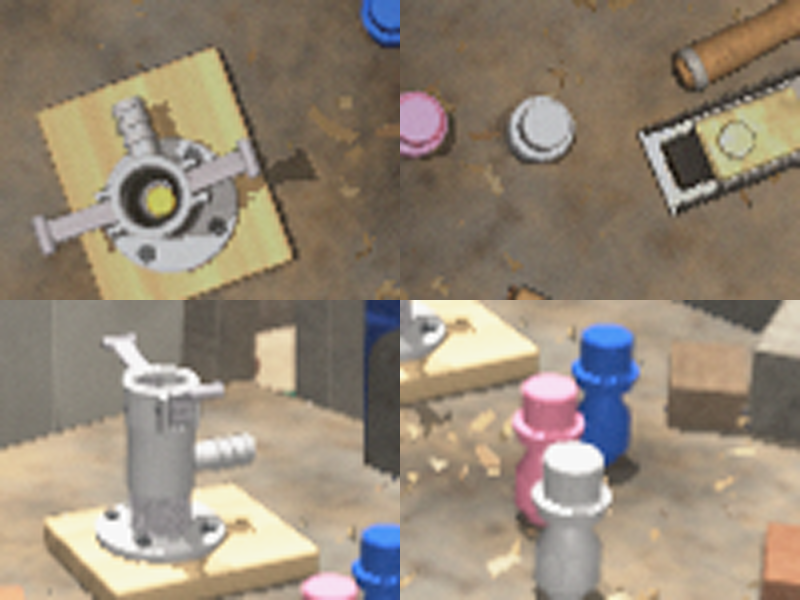

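The crop confirms that the silver plug stands alone in front of pink: its grip top is at top (325.7,190.5) and side (293,225) in raw pixels. The coupler's mouth shows a brass poppet, at top (207,218.5) and side (245,154.5). Lever A is at left/back and well raised; lever B is at right/front and nearly level.

Run:
```python
from h import *
t=load('top0');s=load('side0')
def show(n,a,b):
    X=tri((t,*a),(s,*b));print(n,X.round(1),(proj(t,X)-a).round(1),(proj(s,X)-b).round(1));return X
P=show('plugtop',(325.7,190.5),(293,225))
R=show('rim',(207.2,218.5),(245,154.5))
A=show('tipA',(180.7,228.7),(235,145.5));B=show('tipB',(232.7,210),(258,157))
print(np.degrees(np.arctan2(*(A-B)[[1,0]])))
# board corners in top crop
for u,v in((38,112),(217,46),(297,258)): print(onz(t,170+u/4,170+v/4,18).round())
# beam etc
for n,u,v,z in(('pink',459*.64,298*.64,72),('blue',419*.64,270*.64,72)): print(n,onz(t,u,v,z).round())
```

```text
plugtop [ 587.3 -312.3   68.8] [-0.   0.1] [ 0.2 -0. ]
rim [518.3 -65.  115.1] [ 0. -0.] [-0.  0.]
tipA [497.  -12.5 119.7] [ 0.  -0.5] [-0.5  0. ]
tipB [ 539.4 -117.7  127.2] [ 0.2 -1.6] [-1.5  0.1]
111.93406820151212
[568.  12.  18.]
[608. -89.  18.]
[ 489. -138.   18.]
pink [ 585. -244.   72.]
blue [ 622. -188.   72.]
```

Run:
```python
from h import *
s=arm.state();M=Rn.from_rotvec(s['eef_rot']).as_matrix();print(M.round(3).tolist())
y=M[:,1];print('tool y dir',np.degrees(np.arctan2(y[1],y[0])),'q6',s['joint_positions'][5],'q1',s['joint_positions'][0], np.degrees(np.arctan2(-312,587)))
w=load('wrist0');print(w['mount'])
t=load('top0')
for u,v in((238,235),(590,0),(0,250),(350,0),(548,300),(660,270),(565,275)): print(u,v,onz(t,u*.64,v*.64,60).round())
```

```text
[[-0.927, 0.376, -0.001], [0.376, 0.927, -0.001], [0.0, -0.001, -1.0]]
tool y dir 67.89815384712863 q6 -0.2028147971105874 q1 0.9822348504253078 -27.991367401326833
[[ 5.24184994e-04 -9.69912139e-01 -2.43454653e-01  6.78901324e+01]
 [ 9.99999830e-01  5.70547013e-04 -1.19921999e-04 -4.56365431e-01]
 [ 2.55216127e-04 -2.43454549e-01  9.69912273e-01 -1.65829024e+02]
 [ 0.00000000e+00  0.00000000e+00  0.00000000e+00  1.00000000e+00]]
238 235 [668.  68.  60.]
590 0 [1021. -423.   60.]
0 250 [637. 399.  60.]
350 0 [1015.  -78.   60.]
548 300 [ 587. -367.   60.]
660 270 [ 632. -521.   60.]
565 275 [ 622. -391.   60.]
```

Emit:
{"api": "arm_command", "payload": {
  "steps": [
    [[1.9,-4.1,0,0,0,-2.3,0.7],[1.9,-4.1,0,0,0,-2.3,0.7],[1.9,-4.1,0,0,0,-2.3,0.7],[1.9,-4.1,0,0,0,-2.3,0.7],[1.9,-4.1,0,0,0,-2.3,0.7],[1.9,-4.1,0,0,0,-2.3,0.7],[1.9,-4.1,0,0,0,-2.3,0.7],[1.9,-4.1,0,0,0,-2.3,0.7],[1.9,-4.1,0,0,0,-2.3,0.7],[1.9,-4.1,0,0,0,-2.3,0.7],[1.9,-4.1,0,0,0,-2.3,0.7],[1.9,-4.1,0,0,0,-2.3,0.7],[1.9,-4.1,0,0,0,-2.3,0.7],[1.9,-4.1,0,0,0,-2.3,0.7],[1.9,-4.1,-0.5,0,0,-2.3,0.7],[1.9,-4.1,-0.5,0,0,-2.3,0.7],[1.9,-4.1,-1,0,0,-2.3,0.7],[1.9,-4.1,-1,0,0,-2.3,0.7],[1.9,-4.1,-1,0,0,-2.3,0.7],[1.9,-4.1,-1,0,0,-2.3,0.7]]
  ]
}}

```text
time_s: 2.15
tcp_pos: [587.3, -312.1, 167.7]
eef_rot: [-1.761, -2.601, -0.0]
contact_force: [0.7, 0.3, 1.0]
width: 0.699
grasp_force: 0.0
```

Run:
```python
from h import *
w=snap('wrist');keep(w,'w1');s=w['s'];print(s['tcp_pos'],s['joint_positions'].round(2))
im=w['img'][:,:,::-1].copy()
for z in(0,72): print(z,proj(w,(587.3,-312.3,z)).round(1))
cv2.imwrite('pics/w1.png',cv2.resize(im,(800,600)))
```

```text
[ 587.28507157 -312.08204559  167.71010234] [-0.66  0.5   1.3   0.    1.34 -1.04]
0 [256.2 182.7]
72 [256.3 198. ]
```

View pics/w1.png

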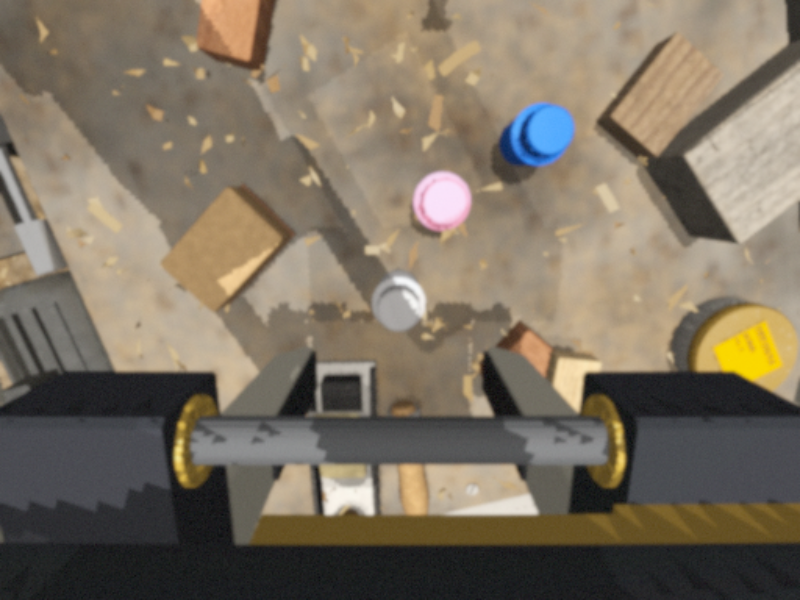

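The wrist view shows the plug's grip top at raw (258,194.5), between the fingers, with pink and blue clear of them.

Run:
```python
from h import *
t=load('top0');s=load('side0');w=load('w1')
g=cv2.resize(w['img'],None,fx=1,fy=1)[170:215,235:280]
hsv=cv2.cvtColor(w['img'],cv2.COLOR_RGB2HSV);m=((hsv[...,1]<40)&(hsv[...,2]>120)).astype(np.uint8)
n,l,st,c=cv2.connectedComponentsWithStats(m)
for i in range(1,n):
    if abs(c[i][0]-257)<25 and abs(c[i][1]-192)<25 and st[i][4]>40: print(st[i],c[i])
print(tri((t,325.7,190.5),(s,293,225),(w,258,194.5)),onz(w,258,194.5,72),onz(t,325.7,190.5,72))
```

```text
[ 238  172   35   40 1042] [255.05950096 192.46449136]
[ 587.6128655  -310.94374898   67.90045248] [ 587.50838574 -308.59856203   72.        ] [ 587.1759446  -311.92032328   72.        ]
```

Emit:
{"api": "arm_command", "payload": {
  "steps": [
    [[0,0.15,-2,0,0,0,0.7],[0,0,-2.5,0,0,0,0.65],[0,0,-2.5,0,0,0,0.6],[0,0,-2,0,0,0,0.5],[0,0,-1.3,0,0,0,0.45],[0,0,-0.8,0,0,0,0.4],[0,0,0,0,0,0,0.2],[0,0,0,0,0,0,0.15],[0,0,0,0,0,0,0.15],[0,0,0,0,0,0,0.15],[0,0,0,0,0,0,0.15]]
  ],
  "force": 25
}}

```text
time_s: 3.3
tcp_pos: [587.3, -309.2, 58.4]
eef_rot: [1.758, 2.602, -0.0]
contact_force: [-0.9, 0.4, 0.7]
width: 0.263
grasp_force: 24.9
```

Emit:
{"api": "arm_command", "payload": {
  "steps": [
    [[0,0,1.5,0,0,0,0.15],[0,0,3.5,0,0,0,0.15],[0,0,4.2,0,0,0,0.15],[0,0,4.2,0,0,0,0.15],[0,0,4.2,0,0,0,0.15],[-0.8,3.6,0,0,0,0,0.15],[-0.8,3.6,0,0,0,0,0.15],[-0.8,3.6,0,0,0,0,0.15],[-1,3.6,0,0,0,0,0.15],[0,0,0,0,0,0,0.15],[0,0,0,0,0,0,0.15]]
  ]
}}

```text
time_s: 4.4
tcp_pos: [553.1, -164.3, 235.2]
eef_rot: [1.756, 2.603, -0.0]
contact_force: [-0.2, 0.4, -1.2]
width: 0.269
grasp_force: 25.0
```

Run:
```python
from h import *
w=snap('wrist');keep(w,'w2');print(w['s']['tcp_pos'],w['s']['grasp_force'],proj(w,(518.3,-65,115)))
```

```text
[ 553.07846095 -164.31813478  235.15695386] 24.967723488807678 [261.60892023  81.48304351]
```

Emit:
{"api": "arm_command", "payload": {
  "steps": [
    [[-0.6,1.8,0,0,0,0,0.15],[-0.7,1.8,0,0,0,0,0.15],[0,0,0,0,0,0,0.15],[0,0,0,0,0,0,0.15]]
  ]
}}

```text
time_s: 4.85
tcp_pos: [539.8, -128.5, 233.9]
eef_rot: [1.758, 2.603, -0.0]
contact_force: [-0.4, -0.2, -1.4]
width: 0.264
grasp_force: 25.0
```

Run:
```python
from h import *
w=snap('wrist');keep(w,'w3');print(w['s']['tcp_pos'],w['s']['grasp_force'])
a=load('w2');I=[]
for d in(a,w):
    p=proj(d,(518.3,-65,115));print(p)
    u,v=int(np.clip(p[0]-75,0,362)),int(np.clip(p[1]-75,0,204))
    print('off',u,v);I.append(cv2.resize(d['img'][v:v+180,u:u+150,::-1],None,fx=2.66,fy=2.66,interpolation=cv2.INTER_CUBIC))
cv2.imwrite('pics/c2.png',np.hstack(I))
```

```text
[ 539.83542294 -128.50336994  233.87020679] 24.966789186000824
[261.60892023  81.48304351]
off 186 6
[260.28459121 123.89139596]
off 185 48
```

View pics/c2.png

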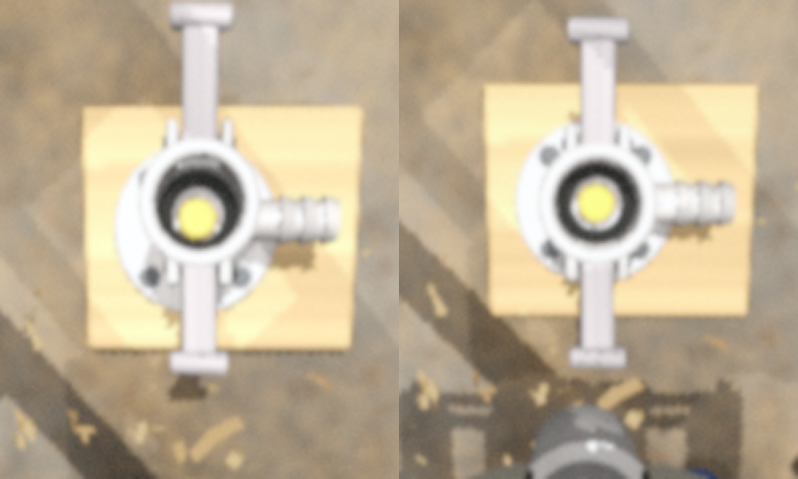

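Both wrist views show the coupler aligned with the image axes. The rim centre is at raw (260.8,81.6) and (259.8,125.1), the levers run vertically, and the held plug is at the bottom of the second view. Next I'll check the plug's offset in the grip.

Run:
```python
from h import *
t=load('top0');s=load('side0');a=load('w2');b=load('w3')
print('wrist only',tri((a,260.8,81.6),(b,259.8,125.1)).round(1),'all',tri((a,260.8,81.6),(b,259.8,125.1),(t,207.2,218.5),(s,245,154.5)).round(1))
L=lambda d,ox,oy,x,y:(d,ox+x/2.66,oy+y/2.66)
for n,p,q in(('A',(201,13),(200,28)),('B',(199,363),(199,357))):
    print(n,tri(L(a,186,6,*p),L(b,185,48,*q)).round(1))
M=Rn.from_rotvec(b['s']['eef_rot']).as_matrix();T=b['s']['tcp_pos']
im=b['img'][170:260,180:340,::-1];im=cv2.resize(im,None,fx=5,fy=5,interpolation=cv2.INTER_CUBIC)
def circ(r,dz,c):
    for k in range(0,360,10):
        X=T+M@np.array([r*np.cos(np.radians(k)),r*np.sin(np.radians(k)),dz]);p=(proj(b,X)-[180,170]+.5)*5
        if 0<p[0]<800 and 0<p[1]<450: cv2.circle(im,tuple(int(v) for v in p),2,c,-1)
circ(9,57,(0,0,255));circ(15,48,(0,255,0));circ(17,5,(255,0,0));circ(13,0,(0,255,255))
cv2.imwrite('pics/o3.png',im)
```

```text
wrist only [518.  -66.3 122.4] all [518.1 -65.6 115.4]
A [496.7 -12.7 121.4]
B [ 538.6 -116.6  121.9]
```

View pics/o3.png

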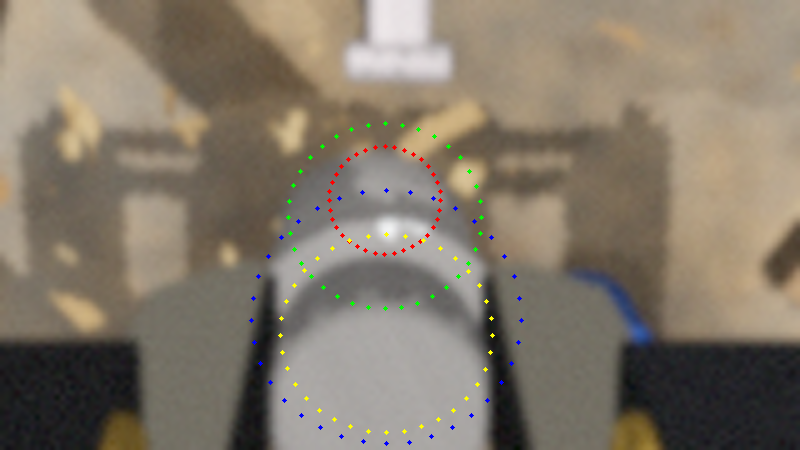

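Run:
```python
from h import *
b=load('w3');a=load('w2')
for d in(a,b):
    g=cv2.cvtColor(d['img'],cv2.COLOR_RGB2HSV)
    print('V',g[185:240,252:263,2].mean(1).round().astype(int).tolist());print('S',g[185:240,252:263,1].mean(1).round().astype(int).tolist())
for z in(110,115,120): print(z,onz(a,260.8,81.6,z).round(1),onz(b,259.8,125.1,z).round(1))
M=Rn.from_rotvec(b['s']['eef_rot']).as_matrix();T=b['s']['tcp_pos']
for dx in(0,-2,-4):
  for zt in(55,58): 
    f=lambda r,z:proj(b,T+M@np.array([r+dx,0,zt-z]))[1]
    print(dx,zt,'nose0 %.1f body9 %.1f body26 %.1f land44 %.1f collar50 %.1f collar53 %.1f gripbase %.1f top72f %.1f'%(f(9,0),f(15,9),f(15,26),f(15,44),f(17,50),f(17,53),f(13,54),f(13,72)))
```

```text
V [154, 162, 168, 169, 167, 161, 154, 151, 149, 149, 150, 152, 154, 150, 144, 139, 137, 140, 145, 148, 147, 143, 136, 130, 126, 126, 126, 126, 139, 161, 176, 180, 180, 179, 177, 167, 147, 123, 110, 106, 106, 106, 110, 114, 121, 134, 148, 158, 166, 170, 172, 172, 172, 171, 171]
S [80, 85, 87, 90, 90, 92, 95, 95, 94, 94, 95, 96, 96, 96, 83, 55, 27, 14, 10, 10, 9, 9, 9, 9, 9, 10, 9, 9, 7, 7, 6, 7, 7, 6, 7, 7, 9, 10, 12, 10, 10, 10, 12, 10, 10, 9, 10, 9, 8, 9, 8, 8, 9, 9, 9]
V [182, 167, 161, 160, 157, 150, 137, 125, 119, 119, 122, 128, 136, 147, 153, 153, 148, 145, 146, 150, 154, 159, 160, 155, 145, 135, 128, 133, 158, 191, 205, 203, 193, 183, 176, 166, 146, 123, 108, 105, 104, 106, 107, 111, 119, 133, 146, 157, 164, 169, 170, 170, 170, 170, 171]
S [14, 37, 63, 72, 74, 76, 79, 79, 80, 80, 81, 81, 82, 85, 73, 52, 32, 17, 10, 10, 9, 8, 9, 9, 9, 10, 11, 8, 5, 3, 3, 3, 5, 6, 6, 8, 9, 9, 10, 10, 11, 10, 10, 9, 10, 10, 9, 9, 8, 8, 9, 9, 8, 9, 8]
110 [517.5 -64.7 110. ] [518.4 -66.2 110. ]
115 [517.6 -65.4 115. ] [518.3 -66.2 115. ]
120 [517.8 -66.  120. ] [518.2 -66.2 120. ]
0 55 nose0 199.5 body9 194.9 body26 200.7 land44 208.0 collar50 207.7 collar53 209.1 gripbase 215.9 top72f 226.1
0 58 nose0 198.6 body9 193.9 body26 199.6 land44 206.7 collar50 206.3 collar53 207.7 gripbase 214.4 top72f 224.3
-2 55 nose0 202.0 body9 197.4 body26 203.5 land44 211.0 collar50 210.8 collar53 212.2 gripbase 219.0 top72f 229.6
-2 58 nose0 201.0 body9 196.5 body26 202.3 land44 209.7 collar50 209.4 collar53 210.8 gripbase 217.5 top72f 227.7
-4 55 nose0 204.4 body9 200.0 body26 206.2 land44 214.0 collar50 213.9 collar53 215.4 gripbase 222.1 top72f 233.0
-4 58 nose0 203.4 body9 199.0 body26 205.1 land44 212.6 collar50 212.4 collar53 213.9 gripbase 220.5 top72f 231.0
```

Run:
```python
from h import *
w=load('w1');M=Rn.from_rotvec(w['s']['eef_rot']).as_matrix();T=w['s']['tcp_pos'];print(w['s']['qd'].round(3))
g=cv2.cvtColor(w['img'],cv2.COLOR_RGB2HSV)
print('V',g[165:218,254:261,2].mean(1).round().astype(int).tolist());print('S',g[165:218,254:261,1].mean(1).round().astype(int).tolist())
for dx in(-4,-2,0,2,4):
    f=lambda r,z:proj(w,T+M@np.array([r+dx,0,T[2]-z]))[1]
    print(dx,'collarfront %.1f topfront %.1f topback %.1f collarback %.1f'%(f(17,50),f(13,72),f(-13,72),f(-17,53)))
```

```text
[-0.332  0.697 -0.875  0.003  0.167  0.063]
V [168, 168, 167, 165, 166, 165, 160, 153, 149, 152, 159, 177, 210, 236, 246, 245, 228, 193, 151, 141, 159, 182, 196, 200, 198, 192, 183, 175, 171, 170, 170, 170, 169, 169, 169, 169, 169, 169, 167, 168, 168, 167, 168, 167, 164, 157, 145, 138, 136, 138, 140, 139, 141]
S [60, 59, 59, 57, 57, 58, 56, 45, 26, 14, 10, 3, 1, 2, 2, 2, 2, 1, 4, 8, 7, 6, 7, 6, 6, 7, 7, 8, 8, 8, 9, 8, 8, 9, 8, 9, 8, 9, 9, 9, 8, 8, 9, 8, 9, 14, 25, 48, 67, 73, 73, 74, 75]
-4 collarfront 179.6 topfront 188.3 topback 215.0 collarback 213.0
-2 collarfront 177.6 topfront 186.2 topback 213.0 collarback 211.2
0 collarfront 175.6 topfront 184.1 topback 211.0 collarback 209.3
2 collarfront 173.7 topfront 182.0 topback 209.0 collarback 207.4
4 collarfront 171.7 topfront 179.8 topback 206.9 collarback 205.5
```

Emit:
{"api": "arm_command", "payload": {
  "steps": [
    [[-0.8,2.2,0,0,0,0,0.15],[-0.8,2.2,0,0,0,0,0.15],[-0.7,2.2,0,0,0,0,0.15],[0,0,-1.5,0,0,0,0.15],[0,0,-2,0,0,0,0.15],[0,0,-1,0,0,0,0.15],[0,0,0,0,0,0,0.15],[0,0,0,0,0,0,0.15]]
  ]
}}

```text
time_s: 5.7
tcp_pos: [517.3, -63.3, 189.0]
eef_rot: [1.76, 2.602, -0.0]
contact_force: [0.2, 0.8, -1.7]
width: 0.263
grasp_force: 25.0
```

Run:
```python
from h import *
I=[]
for n,u,v in(('side',205,90),('top',150,170)):
    d=snap(n);keep(d,n+'4');I.append(cv2.resize(d['img'][v:v+110,u:u+100,::-1],None,fx=4,fy=4,interpolation=cv2.INTER_CUBIC))
print(d['s']['tcp_pos'],d['s']['contact_force'])
cv2.imwrite('pics/c4.png',np.hstack(I))
```

```text
[517.54686475 -63.40815506 189.3308148 ] [ 0.30225132 -0.00639852 -0.3897789 ]
```

View pics/c4.png

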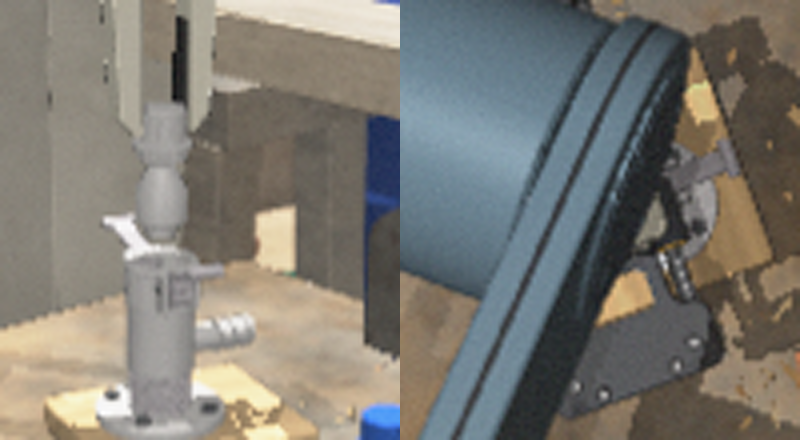

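The side crop shows the plug upright and centred over the mouth (plug x≈161, rim x≈160). I'll insert it now, checking forces.

Emit:
{"api": "arm_command", "payload": {
  "steps": [
    [[-0.05,0.1,-0.6,0,0,0,0.15],[0,0,-0.6,0,0,0,0.15],[0,0,-0.5,0,0,0,0.15],[0,0,-0.4,0,0,0,0.15],[0,0,-0.3,0,0,0,0.15],[0,0,-0.3,0,0,0,0.15],[0,0,0,0,0,0,0.15]]
  ]
}}

```text
time_s: 6.5
tcp_pos: [516.6, -61.7, 161.3]
eef_rot: [-1.759, -2.603, -0.001]
contact_force: [1.2, 0.4, -2.5]
width: 0.265
grasp_force: 24.9
```

Emit:
{"api": "arm_command", "payload": {
  "steps": [
    [[0,0,-0.3,0,0,0,0.15],[0,0,-0.3,0,0,0,0.15],[0,0,-0.3,0,0,0,0.15],[0,0,0,0,0,0,0.15],[0,0,0,0,0,0,0.15]]
  ]
}}

```text
time_s: 7.0
tcp_pos: [516.5, -61.8, 152.4]
eef_rot: [-1.759, -2.603, -0.0]
contact_force: [1.4, 0.7, -2.4]
width: 0.262
grasp_force: 24.9
```

Emit:
{"api": "arm_command", "payload": {
  "steps": [
    [[0,0,-0.3,0,0,0,0.15],[0,0,-0.3,0,0,0,0.15],[0,0,-0.3,0,0,0,0.15],[0,0,0,0,0,0,0.15],[0,0,0,0,0,0,0.15]]
  ]
}}

```text
time_s: 7.5
tcp_pos: [516.5, -61.8, 143.4]
eef_rot: [-1.759, -2.603, -0.0]
contact_force: [3.3, 1.7, -3.1]
width: 0.263
grasp_force: 24.9
```

Emit:
{"api": "arm_command", "payload": {
  "steps": [
    [[0.04,0.02,-0.2,0,0,0,0.15],[0,0,-0.2,0,0,0,0.15],[0,0,0,0,0,0,0.15],[0,0,0,0,0,0,0.15]]
  ]
}}

```text
time_s: 7.9
tcp_pos: [516.6, -61.7, 139.4]
eef_rot: [-1.759, -2.602, 0.0]
contact_force: [0.8, 1.3, -3.5]
width: 0.265
grasp_force: 24.9
```

Emit:
{"api": "arm_command", "payload": {
  "steps": [
    [[0,0,-0.2,0,0,0,0.15],[0,0,0,0,0,0,0.15],[0,0,0,0,0,0,0.15]]
  ]
}}

```text
time_s: 8.2
tcp_pos: [516.8, -61.8, 137.8]
eef_rot: [1.759, 2.603, -0.0]
contact_force: [-0.0, 0.6, -0.2]
width: 0.266
grasp_force: 25.0
```

Emit:
{"api": "arm_command", "payload": {
  "steps": [
    [[0,0,-0.2,0,0,0,0.15],[0,0,0,0,0,0,0.15],[0,0,0,0,0,0,0.15]]
  ]
}}

```text
time_s: 8.5
tcp_pos: [516.8, -61.8, 135.7]
eef_rot: [-1.759, -2.603, 0.0]
contact_force: [-0.1, 0.5, 2.0]
width: 0.264
grasp_force: 25.0
```

Emit:
{"api": "arm_command", "payload": {
  "steps": [
    [[0,0,-0.2,0,0,0,0.15],[0,0,0,0,0,0,0.15],[0,0,0,0,0,0,0.15]]
  ]
}}

```text
time_s: 8.8
tcp_pos: [516.8, -61.7, 133.5]
eef_rot: [-1.759, -2.603, 0.0]
contact_force: [0.3, 0.6, 0.1]
width: 0.264
grasp_force: 25.0
```

Emit:
{"api": "arm_command", "payload": {
  "steps": [
    [[0,0,-0.1,0,0,0,0.15],[0,0,0,0,0,0,0.15],[0,0,0,0,0,0,0.15]]
  ]
}}

```text
time_s: 9.1
tcp_pos: [516.8, -61.7, 132.6]
eef_rot: [-1.759, -2.603, -0.0]
contact_force: [-0.2, -0.4, 1.7]
width: 0.264
grasp_force: 25.0
```

Emit:
{"api": "arm_command", "payload": {
  "steps": [
    [[0,0,-0.1,0,0,0,0.15],[0,0,0,0,0,0,0.15],[0,0,0,0,0,0,0.15]]
  ]
}}

```text
time_s: 9.4
tcp_pos: [516.8, -61.7, 131.6]
eef_rot: [-1.759, -2.603, 0.0]
contact_force: [0.0, 0.4, 1.2]
width: 0.265
grasp_force: 25.0
```

Emit:
{"api": "arm_command", "payload": {
  "steps": [
    [[0,0,-0.1,0,0,0,0.15],[0,0,0,0,0,0,0.15],[0,0,0,0,0,0,0.15]]
  ]
}}

```text
time_s: 9.7
tcp_pos: [516.8, -61.7, 130.6]
eef_rot: [-1.759, -2.603, -0.0]
contact_force: [-0.3, 0.2, 0.9]
width: 0.266
grasp_force: 25.0
```

Emit:
{"api": "arm_command", "payload": {
  "steps": [
    [[0,0,-0.08,0,0,0,0.15],[0,0,0,0,0,0,0.15],[0,0,0,0,0,0,0.15]]
  ]
}}

```text
time_s: 10.0
tcp_pos: [516.8, -61.7, 129.8]
eef_rot: [-1.759, -2.603, -0.0]
contact_force: [-0.7, 0.1, 1.8]
width: 0.265
grasp_force: 25.0
```

Emit:
{"api": "arm_command", "payload": {
  "steps": [
    [[0,0,-0.08,0,0,0,0.15],[0,0,0,0,0,0,0.15],[0,0,0,0,0,0,0.15]]
  ]
}}

```text
time_s: 10.3
tcp_pos: [516.9, -61.8, 129.3]
eef_rot: [1.759, 2.603, -0.0]
contact_force: [-1.0, 0.8, 5.0]
width: 0.265
grasp_force: 25.0
```

Emit:
{"api": "arm_command", "payload": {
  "steps": [
    [[0,0,-0.05,0,0,0,0.15],[0,0,0,0,0,0,0.15],[0,0,0,0,0,0,0.15]]
  ]
}}

```text
time_s: 10.6
tcp_pos: [517.0, -61.9, 129.1]
eef_rot: [1.759, 2.602, -0.0]
contact_force: [-1.2, 0.7, 5.9]
width: 0.268
grasp_force: 25.0
```

Emit:
{"api": "arm_command", "payload": {
  "steps": [
    [[0,0,-0.05,0,0,0,0.15],[0,0,0,0,0,0,0.15],[0,0,0,0,0,0,0.15]]
  ]
}}

```text
time_s: 10.9
tcp_pos: [517.1, -61.9, 128.8]
eef_rot: [1.758, 2.602, -0.0]
contact_force: [-2.4, 0.9, 7.7]
width: 0.263
grasp_force: 25.0
```

Emit:
{"api": "arm_command", "payload": {
  "steps": [
    [[0,0,-0.04,0,0,0,0.15],[0,0,0,0,0,0,0.15],[0,0,0,0,0,0,0.15]]
  ]
}}

```text
time_s: 11.2
tcp_pos: [517.1, -62.0, 128.6]
eef_rot: [1.758, 2.602, -0.0]
contact_force: [-1.9, 1.0, 9.0]
width: 0.267
grasp_force: 25.0
```

The poppet began to give at about 7.5 N above the seal drag. Now I'll release, lift, and turn to line up with the levers.

Emit:
{"api": "arm_command", "payload": {
  "steps": [
    [[0,0,0,0,0,0,0.4],[0,0,0,0,0,0,0.6],[0,0,0,0,0,0,0.6],[0,0,0.5,0,0,0,1],[0,0,1.5,0,0,0,1],[0,0,2.0,0,0,0,1],[0.06,-0.17,0.5,0,0,-8.5,1],[0.06,-0.17,0,0,0,-8.5,1],[0,0,0,0,0,-8.5,1],[0,0,0,0,0,-8.5,1],[0,0,0,0,0,-8.5,1],[0,0,0,0,0,-8.5,1],[0,0,0,0,0,-8.5,1],[0,0,0,0,0,-8.5,1],[0,0,0,0,0,-8.5,1],[0,0,0,0,0,-8.5,1],[0,0,0,0,0,-5,1],[0,0,0,0,0,0,1],[0,0,0,0,0,0,1],[0,0,0,0,0,0,1]]
  ]
}}

```text
time_s: 13.2
tcp_pos: [518.0, -65.1, 172.7]
eef_rot: [-3.084, -0.599, 0.0]
contact_force: [0.0, 0.0, 0.1]
width: 1.003
grasp_force: 0.0
```

Run:
```python
from h import *
w=snap('wrist');keep(w,'w5');s=snap('side');keep(s,'side5')
S=s['s'];y=Rn.from_rotvec(S['eef_rot']).as_matrix()[:,1];print(S['tcp_pos'],np.degrees(np.arctan2(y[1],y[0])),S['joint_positions'].round(2),S['contact_force'])
cv2.imwrite('pics/c5.png',np.hstack([cv2.resize(w['img'][:,:,::-1],(400,300)),cv2.resize(s['img'][105:195,195:315,::-1],(400,300),interpolation=cv2.INTER_CUBIC)]))
```

```text
[518.03802527 -65.09371635 172.68489883] -68.02244914208215 [-0.34  0.25  1.67  0.    1.23  0.85] [ 0.79954355  0.41671454 -0.47537583]
```

View pics/c5.png

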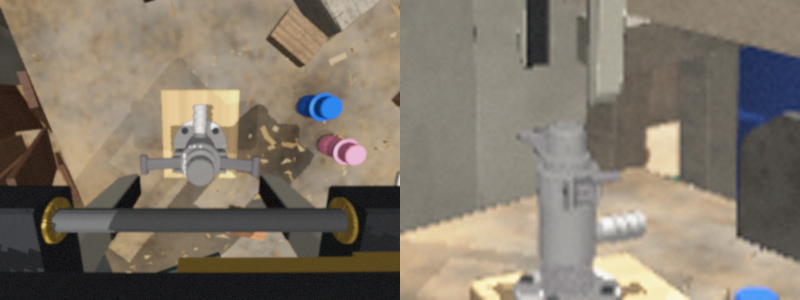

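The plug is seated with both levers still up. The wrist half of the view shows the lever tips at (144,163) and (257,163), symmetric about the tool, and both fingers above them. Pressing down.

Emit:
{"api": "arm_command", "payload": {
  "steps": [
    [[0.02,-0.03,-1.5,0,0,0,1],[0,0,-1.5,0,0,0,1],[0,0,-0.8,0,0,0,1],[0,0,-0.4,0,0,0,1],[0,0,-0.3,0,0,0,1],[0,0,-0.3,0,0,0,1],[0,0,0,0,0,0,1]]
  ]
}}

```text
time_s: 14.0
tcp_pos: [518.4, -65.4, 124.8]
eef_rot: [3.084, 0.597, 0.001]
contact_force: [0.3, -0.0, 0.2]
width: 0.999
grasp_force: 0.0
```

Emit:
{"api": "arm_command", "payload": {
  "steps": [
    [[0,0,-0.25,0,0,0,1],[0,0,-0.25,0,0,0,1],[0,0,-0.25,0,0,0,1],[0,0,-0.25,0,0,0,1]]
  ]
}}

```text
time_s: 14.4
tcp_pos: [518.6, -65.5, 114.9]
eef_rot: [3.084, 0.597, 0.001]
contact_force: [0.8, -0.1, 3.7]
width: 0.998
grasp_force: 1.8
```

Emit:
{"api": "arm_command", "payload": {
  "steps": [
    [[0,0,-0.25,0,0,0,1],[0,0,-0.25,0,0,0,1],[0,0,-0.25,0,0,0,1],[0,0,-0.25,0,0,0,1]]
  ]
}}

```text
time_s: 14.8
tcp_pos: [518.4, -65.4, 104.5]
eef_rot: [3.084, 0.597, 0.0]
contact_force: [0.9, 0.1, 2.6]
width: 1.004
grasp_force: 2.2
```

Run:
```python
from h import *
s=snap('side');keep(s,'side6')
w=snap('wrist')
cv2.imwrite('pics/c6.png',np.hstack([cv2.resize(w['img'][120:300,136:376,::-1],(400,300)),cv2.resize(s['img'][105:195,195:315,::-1],(400,300),interpolation=cv2.INTER_CUBIC)]))
```

```text
(no output)
```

View pics/c6.png

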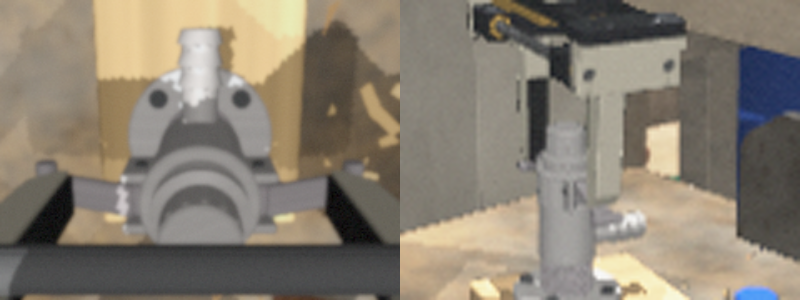

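The wrist view shows both levers just below level and symmetric (ends at (45,170) and (352,170)). Continuing down.

Emit:
{"api": "arm_command", "payload": {
  "steps": [
    [[0,0,-0.2,0,0,0,1],[0,0,-0.2,0,0,0,1],[0,0,-0.2,0,0,0,1],[0,0,-0.2,0,0,0,1],[0,0,-0.2,0,0,0,1]]
  ]
}}

```text
time_s: 15.4
tcp_pos: [518.5, -65.7, 95.2]
eef_rot: [3.084, 0.597, 0.001]
contact_force: [-0.8, -0.5, 8.6]
width: 0.996
grasp_force: 3.4
```

Emit:
{"api": "arm_command", "payload": {
  "steps": [
    [[0,0,-0.2,0,0,0,1],[0,0,-0.2,0,0,0,1],[0,0,-0.2,0,0,0,1],[0,0,-0.2,0,0,0,1],[0,0,-0.2,0,0,0,1]]
  ]
}}

```text
time_s: 15.9
tcp_pos: [519.1, -65.8, 85.6]
eef_rot: [3.083, 0.596, 0.003]
contact_force: [0.1, 0.0, 8.3]
width: 1.003
grasp_force: 3.7
```

Emit:
{"api": "arm_command", "payload": {
  "steps": [
    [[0,0,-0.2,0,0,0,1],[0,0,-0.2,0,0,0,1],[0,0,-0.2,0,0,0,1],[0,0,0,0,0,0,1]]
  ]
}}

```text
time_s: 16.3
tcp_pos: [519.0, -65.7, 79.6]
eef_rot: [3.083, 0.597, 0.003]
contact_force: [-0.3, 0.1, 9.7]
width: 0.997
grasp_force: 3.9
```

Emit:
{"api": "arm_command", "payload": {
  "steps": [
    [[0,0,-0.2,0,0,0,1],[0,0,-0.2,0,0,0,1],[0,0,-0.2,0,0,0,1],[0,0,0,0,0,0,1]]
  ]
}}

```text
time_s: 16.7
tcp_pos: [518.3, -65.7, 72.4]
eef_rot: [3.084, 0.597, 0.0]
contact_force: [1.3, -2.1, 0.6]
width: 1.002
grasp_force: 1.0
```

Emit:
{"api": "arm_command", "payload": {
  "steps": [
    [[0,0,-0.3,0,0,0,1],[0,0,-0.3,0,0,0,1],[0,0,-0.3,0,0,0,1],[0,0,0,0,0,0,0.98],[0,0,0,0,0,0,0.96],[0,0,0,0,0,0,0.94],[0,0,0,0,0,0,0.92],[0,0,0,0,0,0,0.9],[0,0,0,0,0,0,0.88]]
  ],
  "force": 10
}}

```text
time_s: 17.6
tcp_pos: [516.9, -64.7, 63.1]
eef_rot: [-3.083, -0.597, 0.004]
contact_force: [-1.2, 1.4, -5.6]
width: 0.885
grasp_force: 3.7
```

Emit:
{"api": "arm_command", "payload": {
  "steps": [
    [[0,0,0,0,0,0,0.86],[0,0,0,0,0,0,0.84],[0,0,0,0,0,0,0.82],[0,0,0,0,0,0,0.8],[0,0,0,0,0,0,0.78],[0,0,0,0,0,0,0.76]]
  ]
}}

```text
time_s: 18.2
tcp_pos: [518.8, -65.7, 64.0]
eef_rot: [3.084, 0.596, 0.002]
contact_force: [0.4, -0.7, -3.6]
width: 0.763
grasp_force: 2.4
```

Emit:
{"api": "arm_command", "payload": {
  "steps": [
    [[0,0,0,0,0,0,0.74],[0,0,0,0,0,0,0.72],[0,0,0,0,0,0,0.7],[0,0,0,0,0,0,0.68],[0,0,0,0,0,0,0.66],[0,0,0,0,0,0,0.64],[0,0,0,0,0,0,0.64],[0,0,0,0,0,0,0.64]]
  ]
}}

```text
time_s: 19.0
tcp_pos: [518.5, -65.4, 63.8]
eef_rot: [3.084, 0.597, 0.001]
contact_force: [0.9, 1.1, -3.0]
width: 0.684
grasp_force: 10.0
```

Emit:
{"api": "arm_command", "payload": {
  "steps": [
    [[0,0,0,0,0,0,0.62],[0,0,0,0,0,0,0.62],[0,0,0,0,0,0,0.62]]
  ],
  "force": 15
}}

```text
time_s: 19.3
tcp_pos: [518.5, -65.4, 63.7]
eef_rot: [3.084, 0.596, 0.001]
contact_force: [1.8, 0.9, -2.6]
width: 0.681
grasp_force: 15.0
```

Emit:
{"api": "arm_command", "payload": {
  "steps": [
    [[0,0,0.3,0,0,0,0.62],[0,0,0,0,0,0,0.62],[0,0,0,0,0,0,0.62]]
  ]
}}

```text
time_s: 19.6
tcp_pos: [517.5, -65.7, 65.5]
eef_rot: [-3.084, -0.597, 0.003]
contact_force: [3.5, -3.2, -16.2]
width: 0.676
grasp_force: 15.0
```

Emit:
{"api": "arm_command", "payload": {
  "steps": [
    [[0,0,-0.2,0,0,0,0.7],[0,0,0,0,0,0,0.85],[0,0,0,0,0,0,0.95],[0,0,0,0,0,0,0.95],[0,0,1.5,0,0,0,0.95],[0,0,3,0,0,0,0.95],[0,0,4,0,0,0,0.95],[0,0,4,0,0,0,0.95],[-2,0,1.5,0,0,0,0.95],[-3,0,0,0,0,0,0.95],[-3,0,0,0,0,0,0.95],[0,0,0,0,0,0,0.95],[0,0,0,0,0,0,0.95]]
  ]
}}

```text
time_s: 20.9
tcp_pos: [438.5, -65.5, 205.4]
eef_rot: [3.084, 0.596, 0.003]
contact_force: [0.3, 0.1, 0.5]
width: 0.952
grasp_force: 0.0
```

Run:
```python
from h import *
s=snap('side');w=snap('wrist');keep(s,'side7');keep(w,'w7');print(w['s']['tcp_pos'])
p=proj(w,(518.4,-65.4,115));print(p);v=int(max(0,p[1]-75));u=int(p[0]-100)
cv2.imwrite('pics/c7.png',np.hstack([cv2.resize(w['img'][v:v+150,u:u+200,::-1],(400,300),interpolation=cv2.INTER_CUBIC),cv2.resize(s['img'][120:195,195:295,::-1],(400,300),interpolation=cv2.INTER_CUBIC)]))
t=load('side0')
d=np.abs(cv2.GaussianBlur(s['img'],(5,5),0).astype(int)-cv2.GaussianBlur(t['img'],(5,5),0)).max(2)
for n,x,y in(('sand',348,405),('red',320,345),('dark',510,322),('pink',448,350),('blue',470,325)): u,v=int(x*.64),int(y*.64);print(n,d[v-14:v+15,u-18:u+19].max())
```

```text
[439.06436431 -65.60205754 205.30574953]
[289.8109296  114.73382982]
sand 6
red 109
dark 6
pink 198
blue 187
```

View pics/c7.png

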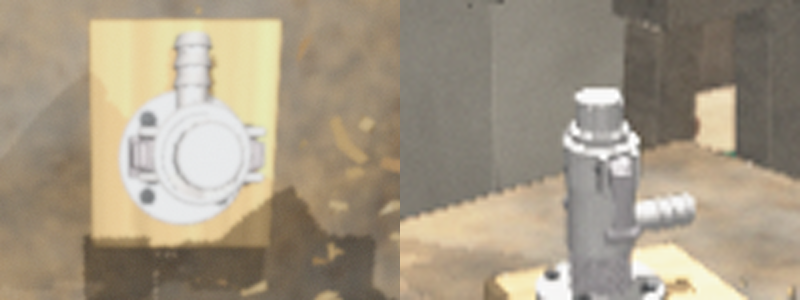

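The view shows both levers hanging down beside the tube (wrist half at (140,155) and (258,155); lever B also in the side half at (620,215)). The plug sits level, with its collar just above the rim, and the robot is clear of everything.

```bash
python3 -c "
from cell import arm
print(arm.job_done())"
```

```text
the job is handed in; nothing more can be done
None
```

The job is handed in: the plug was pressed past the seal until the poppet began to give, then both cam levers were swung down together and squeezed home to about 63 mm across (62 mm nominal); no block was touched and the run took about 21 s.

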